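# Jack up the load beam of a soil press and hold it

### The job

Take the load off the soil press: stand the small lever jack on the bench with its saddle centred under the round lift pad of the press's beam and let go of it. Then, with the jack alone doing the lifting, pump the handle: one trial stroke fully down so that the beam rises, let it come all the way back up, then press it fully down again. Finish while still holding the handle down, the beam raised on the jack; do not lift or push the beam by hand and leave everything else on the bench undisturbed.

Things in the scene. Friction and masses are not known exactly. Their poses are not given: they have to be found in the camera images.
- jack_grip (a point): Loose lever jack, ~0.9 kg, on a dark base plate 70 mm wide, 10 thick, reaching 110 mm to +x and 75 to -x of this point. This point: centre of its upright grey square block (36 x 36 mm, top 72 mm above the bench), 45 mm above the underside; grip the block across its y faces, it nearly balances there. +x points to the saddle, -x to the pump handle, z up.
- jack_saddle (a point): Top centre of the jack's round flat steel saddle (36 mm diameter) on its ram, 80 mm to +x of the block's centre. With the handle up it stands 84 mm above the bench (39 mm above jack_grip); it rises 40 mm per rad of handle stroke, about 17 mm in all. The grey cylinder below it is 42 mm in diameter.
- jack_handle (a joint): Pump handle of the jack, rad: 0 = fully up (24 degrees above level, kept there by a spring), grows as it is pressed down, 0.42 = fully down (level, at its stop). It springs back when let go. Its hinge lies 38 mm to -x of the block's centre, 50 mm above the bench. Holding it down under the beam's load takes about 7 to 13 N at its end.
- handle_end (a point): Middle of the top of the black rubber grip (50 mm long, 30 wide, 16 thick) at the end of the pump handle, the place to press from above, 100 mm from the hinge. Handle up: about 98 mm above the bench and 126 mm to -x of the block's centre; fully down: 58 mm above the bench and 138 mm to -x.
- lift_pad (a point): Centre of the flat underside of the lift pad, 90 mm above the bench at rest. The pad is a round steel collar (44 mm diameter, 36 high) around the beam, with a pointed stud on top marking the lift point. Axes are the beam's: -x to its free end, +x to the pivot, y across; under the beam it is open from both sides here.
- beam (a joint): The press's load beam (aluminium bar 22 mm wide, 20 high, centre 112 mm above the bench), rad: 0 = at rest on the specimen cell, grows as the pad is raised (0.01 rad = 1.7 mm at the pad). A full jack stroke raises it about 0.06. It sinks back by its own weight (about 12 N at the pad). Weights 72 mm across (45 to 80 mm above the bench) hang 115 mm to -x of the pad.
- frame_base (a point): The grey cast frame of the press, fixed to the bench; this point is on the bench below the beam's pivot, 170 mm to +x of the lift pad. Base plate 130 mm wide, 16 thick, from 115 mm to -x to 85 mm to +x of this point; uprights 141 mm high; a brass cell (68 mm diameter) stands 72 mm to -x.
- bowl: Brass bowl, 110 mm diameter, 45 mm high, origin at the centre of its underside. Bystander.
- tin: Aluminium moisture tin, 56 mm diameter, 45 mm high, origin under its centre. Bystander.
- tin2: A second such tin. Bystander.
- cutter: Steel sample ring, 68 mm diameter, 25 mm high, origin under its centre. Bystander.
- spatula: Spatula with wooden handle, lying on the bench. Bystander.
- wash: White plastic bottle, 72 mm diameter, 190 mm high, origin under its centre. Bystander.
- puck: Reddish-brown soil specimen disc, 60 mm diameter, 30 mm high, origin under its centre. Bystander.

How it is judged:
By the outcome, as a careful person would: the job done as asked, in the order asked, and still so for the second after the job is handed in, while the arm keeps its last pose, push and grip.
It also fails if it takes over 61 s, if anything falls off the work surface, if the arm or the gripper's body presses on something with over 40 N, if the wrist force passes 120 N, or if a joint passes its speed limit or range.

### The arm

A 6-joint arm with a two-finger parallel gripper is mounted at the origin on the work surface. World frame = base frame: x ahead of the robot, y to its left, z up, the work surface at z = 0. Lengths are in m, angles in rad, forces in N, time in s.
With the tool pointing down it reaches from about 0.275 to 0.85 m from the base axis. Payload 5.2 kg.
Tool frame: the origin (TCP) lies at the very end of the fingers, on their centre line; the grasp point (between the pads) lies manip.grip_depth behind it (manip.grip_depth is the distance from the TCP to the grasp point, in m); z points along the fingers, y is the line along which they close (so a half turn about z gives the same grasp; the last joint's range is limited). The gripper opens to 85 mm and grips with 20 to 120 N. Pads are 22 mm wide; open, the fingers measure 114 mm over their backs; the gripper's body (76 mm by 85 mm) begins 54 mm behind the grasp point. The pads swing forward as they close: fully open they stand 13 mm farther back than shut.
Start: joints at [0.967, 0.259, 1.535, -0, 1.348, -0.203], TCP at [0.215, 0.506, 0.231] pointing down, gripper open.
Joint ranges: [-3.14, 3.14], [-0.91, 2.08], [0.19, 2.58], [-1.22, 4.36], [0.22, 2.71], [-3.12, 3.12]. Speed limits (rad/s): [2.57, 2.57, 3.14, 3.14, 3.14, 3.14].

### API

Orientations are given as a unit quaternion [x, y, z, w].
In Python, from cell import status, eyes, workorder, models, manip gives the robot as it stands. The module is installed in compiled form; this text tells all that it offers.
- The arm moves only by the tool play_rows, never from a script. Its argument "targets" is a list of rows, each a list of 6 numbers: the shift along the tool's x, y, z in mm, then the turn, a rotation vector about the tool's x, y, z in rad. In form: [[dx, dy, dz, wx, wy, wz], ...]. A call has 1 to 12 rows; each row shifts and turns the commanded pose from where the row before left it, along the tool's axes as they then stand; what a row does not reach is not made up. A row lasts 1/12 s, in which the tool goes at most 41.7 mm and 7.16 degrees, less where a joint would pass 70% of its speed; a pose out of reach is approached as far as the arm can. A call with a gripper value outside its range is refused whole. "fingers" is the gripper command: -1 is shut, 1 is fully open, values between are in proportion, set as the call begins (left out, the last holds). The fingers move at their own pace and stop on an object; "squeeze" is the grip in N (left out, the last holds). Time passes only in rows, so rows that do not move let the fingers close. It gives the time, the measured TCP pose, the force, the opening and the grip force at its end, in the units of the state.
- status.get_obs(): the state, without advancing time (a new reading comes with each control period).
- eyes.read_camera(name): name is "scene" or "top" or "wrist"; returns the picture (384x512x3 uint8, blue, green, red); there is no depth.
- eyes.get_calibration(name): a dict with "mtx" (3x3 intrinsics, pixels), "world_from_camera" (4x4, takes a point from camera to world coordinates). Camera axes: x right, y down, z forward; pixel columns grow to the right and rows downward; lengths in m; the calibration is good to about 2 mm. A picture is of the moment at which its call begins: read the wrist's pose just before it. get_calibration takes no time and is no camera call; for the wrist camera it gives the pose at the moment of the call.
- workorder.close_job(): hands the job in; it is judged then, once.
Trained networks look in the newest picture that a camera, given by its name, has taken for a name from the list of things; names that differ only in an ending like _2 or _b are one class to them, and where a whole thing is asked for, a point or a joint stands for the part that bears it (a point fixed in the world has none). Each returns a list of dicts, best first, with "conf" (0 to 1); they miss things now and then, are a little off and sometimes report something else, mostly with a low value. They report only what shows in the picture. A call takes as long as a camera call.
- models.search_frame(query, camera): "bbox" ([centre column, centre row, width, height] in pixels, round what is visible of it).
- models.landmark_of(query, camera): "centre" ([column, row] in pixels: a listed point, or the origin of a listed thing).
The state is a dict: "time": time; "joint_positions": joint angles; "qvel": joint speeds; "joint_efforts": joint torques, N m; "ee_pos": TCP position; "tcp_rot": TCP orientation; "force": force on the tool from outside, world axes, zero at the start; "moment": the same for the moment, N m; "width": finger opening in m; "finger_force": force on a finger pad.
Only numpy, scipy, OpenCV 4.12 (cv2) and the standard library are available. Lean on these libraries where they do the work, as an engineer would, in place of code of your own. Each camera call takes 0.05 s, during which the arm holds its last target. There are 200 camera calls.

## Working session

There is one attempt and no reset: what is moved stays moved. The work goes in short steps, Python scripts to look and compute and a tool call to move; the robot and the scene stay as the last step left them, time stands still between calls to the robot, and variables do not carry over. Pictures are saved under pics/ and viewed, at most 13 in all, crops included, and the job is handed in when it is done.

Besides the shell and the picture viewer there is one more tool, called after "Request:" as a command line: name --pt "numbers of a row" for each row, then --argument value for the rest. play_rows: Moves the arm, as the interface text tells. Its arguments: {"type":"object","properties":{"targets":{"type":"array"},"fingers":{"type":"number"},"squeeze":{"type":"number"}},"required":["targets"]}

```bash
mkdir -p pics; cat > h.py <<'E'
from cell import status, eyes, workorder, models, manip
import numpy as np, cv2
from scipy.spatial.transform import Rotation as R
def ray(cam,px,z):
    c=eyes.get_calibration(cam);T=np.array(c["world_from_camera"]);K=np.array(c["mtx"])
    d=T[:3,:3]@np.linalg.solve(K,[px[0],px[1],1.]);o=T[:3,3]
    return o+d*(z-o[2])/d[2]
def proj(cam,p):
    c=eyes.get_calibration(cam);T=np.array(c["world_from_camera"]);K=np.array(c["mtx"])
    q=K@(T[:3,:3].T@(np.array(p)-T[:3,3]));return q[:2]/q[2]
E
python3 - <<'E'
from h import *
o=status.get_obs();print(o,manip.grip_depth)
a=eyes.read_camera("scene");b=eyes.read_camera("top")
cv2.imwrite("pics/scene.png",cv2.resize(a,(800,600)));cv2.imwrite("pics/top.png",cv2.resize(b,(800,600)))
Z=dict(jack_grip=.045,jack_saddle=.084,handle_end=.098,lift_pad=.09,frame_base=0,bowl=0,tin=0,cutter=0,wash=0,puck=0,spatula=0)
for cam in("scene","top"):
  for q,z in Z.items():
    for r in models.landmark_of(q,cam)[:3]:
      print(cam,q,round(r["conf"],2),np.round(r["centre"],1),np.round(ray(cam,r["centre"],z),3))
E
```

```text
{'time': 0.0, 'joint_positions': array([ 9.67198010e-01,  2.59318116e-01,  1.53611878e+00,  1.43165311e-05,
        1.34800642e+00, -2.02802099e-01]), 'qvel': array([-0.00024165,  0.00056309,  0.0002865 ,  0.00078424,  0.00023823,
       -0.0002982 ]), 'joint_efforts': array([ 1.91560735e-03, -4.46042812e+01, -2.90570855e+01,  1.14191753e-04,
        1.19594426e-02, -2.72848615e-05]), 'ee_pos': array([0.21424166, 0.50596444, 0.23047377]), 'tcp_rot': array([ 1.99060959e-01,  9.79986672e-01, -8.48388749e-04, -3.69486092e-04]), 'force': array([-0.41313941,  0.13749083,  0.64676919]), 'moment': array([-0.00655226, -0.01272029,  0.02571519]), 'finger_force': 0.0, 'width': 0.08554545131885351} 0.0187
scene jack_grip 0.61 [202.2 198. ] [ 0.506 -0.127  0.045]
scene jack_saddle 0.56 [217. 180.] [ 0.487 -0.064  0.084]
scene handle_end 0.79 [165.  207.2] [ 0.537 -0.253  0.098]
scene lift_pad 0.72 [272.1 179.1] [0.565 0.098 0.09 ]
scene frame_base 0.76 [304.8 229.3] [0.732 0.134 0.   ]
scene frame_base 0.62 [198.7 272.8] [ 0.732 -0.227  0.   ]
scene bowl 0.92 [241.7 264.1] [ 0.76  -0.102  0.   ]
[... 337 characters left out ...]
177.4] [0.484 0.145 0.   ]
scene spatula 0.89 [331.1 148.2] [0.443 0.43  0.   ]
top jack_grip 0.67 [298.  222.1] [ 0.499 -0.136  0.045]
top jack_saddle 0.48 [273.3 221. ] [ 0.499 -0.06   0.084]
top lift_pad 0.66 [210.8 204.8] [0.55 0.12 0.09]
top frame_base 0.92 [206.8 156.6] [0.727 0.145 0.   ]
top bowl 0.86 [279.7 143.6] [ 0.767 -0.095  0.   ]
top tin 0.5 [323.1 268.4] [ 0.362 -0.211  0.   ]
top tin 0.49 [259.2 258.3] [ 0.397 -0.017  0.   ]
top cutter 0.44 [321.2 147.5] [ 0.75  -0.231  0.   ]
top wash 0.98 [381.6 174.6] [ 0.653 -0.421  0.   ]
top puck 0.63 [129.3 203.9] [0.576 0.389 0.   ]
top puck 0.31 [261.3 261.1] [ 0.388 -0.024  0.   ]
top spatula 0.58 [112.3 252.6] [0.426 0.433 0.   ]
```

View pics/scene.png

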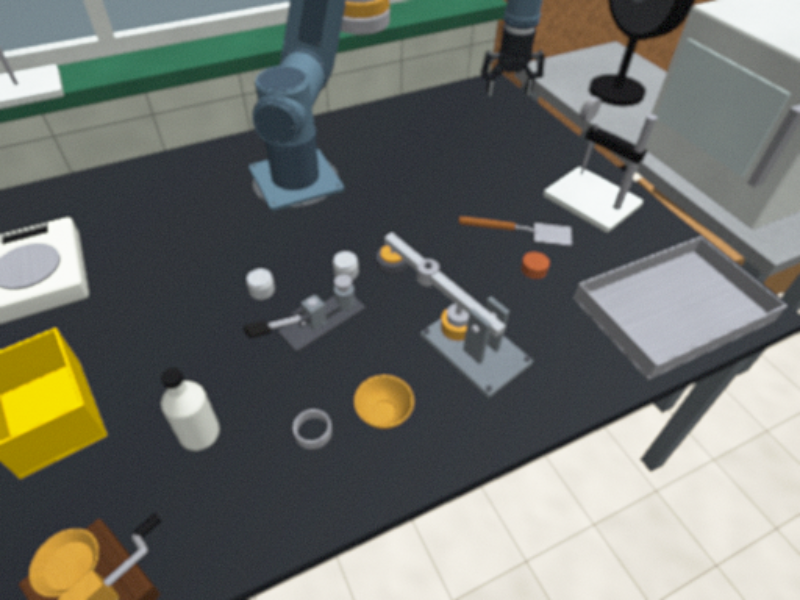

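View pics/top.png

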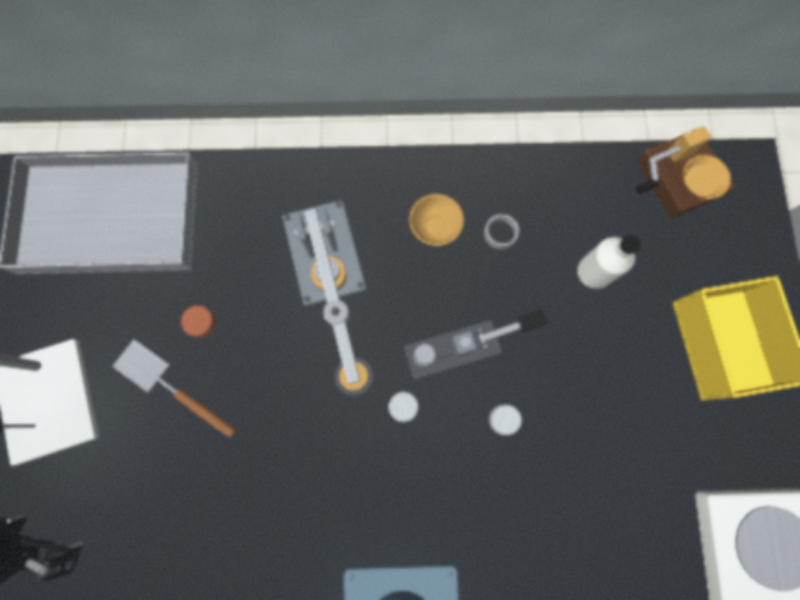

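```bash
python3 - <<'E'
from h import *
s=1/1.5625
for n,p,z in [("block",(465,342),.072),("saddle",(425,354),.084),("hend",(533,320),.098),("stud",(336,312),.135),("beamfree",(351,381),.122),("beampiv",(310,212),.122),("wt",(353,376),.08)]:
    print(n,np.round(ray("top",(p[0]*s,p[1]*s),z),3))
o=status.get_obs();r=R.from_quat(o["tcp_rot"]).as_matrix();print(np.round(r,3))
T=np.array(eyes.get_calibration("wrist")["world_from_camera"]);
print("cam in tool",np.round(r.T@(T[:3,3]-o["ee_pos"]),3));print(np.round(r.T@T[:3,:3],3),eyes.get_calibration("wrist")["mtx"])
E
```

```text
block [ 0.505 -0.132  0.072]
saddle [ 0.483 -0.056  0.084]
hend [ 0.54  -0.257  0.098]
stud [0.556 0.103 0.135]
beamfree [0.434 0.078 0.122]
beampiv [0.752 0.154 0.122]
wt [0.447 0.078 0.08 ]
[[-0.921  0.39   0.   ]
 [ 0.39   0.921  0.   ]
 [-0.     0.    -1.   ]]
cam in tool [ 0.068 -0.001 -0.142]
[[-0.001 -0.963 -0.268]
 [ 1.    -0.002  0.001]
 [-0.001 -0.268  0.963]] [[291.39976951   0.         255.73837686]
 [  0.         291.39976951 193.66892577]
 [  0.           0.           1.        ]]
```

Request:
play_rows --pt "-21.5 -19.8 -3 0 0 0" --pt "-21.5 -19.8 -3 0 0 0" --pt "-21.5 -19.8 -3 0 0 0" --pt "-21.5 -19.8 -3 0 0 0" --pt "-21.5 -19.8 -3 0 0 0" --pt "-21.5 -19.8 -3 0 0 0" --pt "-21.5 -19.8 -3 0 0 0" --pt "-21.5 -19.8 -3 0 0 0" --pt "-21.5 -19.8 -3 0 0 0" --pt "-21.5 -19.8 -3 0 0 0" --pt "-21.5 -19.8 -3 0 0 0" --pt "-21.5 -19.8 -3 0 0 0"

```text
time: 2.2
ee_pos: [0.3597, 0.1857, 0.2677]
tcp_rot: [0.199, 0.98, 0.0, 0.0]
force: [-0.3, 0.5, 0.1]
width: 0.0855
finger_force: 0.0
```

Request:
play_rows --pt "-21.5 -19.8 -3 0 0 0" --pt "-21.5 -19.8 -3 0 0 0" --pt "-21.5 -19.8 -3 0 0 0" --pt "-21.5 -19.8 -3 0 0 0" --pt "-21.5 -19.8 -3 0 0 0" --pt "-21.5 -19.8 -3 0 0 0" --pt "-21.5 -19.8 -3 0 0 0" --pt "-21.5 -19.8 -3 0 0 0" --pt "-21.5 -19.8 -3 0 0 0" --pt "-21.5 -19.8 -3 0 0 0" --pt "-21.5 -19.8 -3 0 0 0" --pt "-21.5 -19.8 -3 0 0 0"

```text
time: 3.2
ee_pos: [0.5047, -0.1339, 0.3035]
tcp_rot: [0.199, 0.98, 0.0, 0.0]
force: [0.1, 0.3, -0.2]
width: 0.0857
finger_force: 0.0
```

Request:
play_rows --pt "0 0 0 0 0 0.12" --pt "0 0 0 0 0 0.12" --pt "0 0 0 0 0 0.12" --pt "0 0 0 0 0 0.12" --pt "0 0 0 0 0 0.12" --pt "0 0 0 0 0 0.12" --pt "0 0 0 0 0 0.12" --pt "0 0 0 0 0 0.12" --pt "0 0 0 0 0 0.12" --pt "0 0 0 0 0 0.12" --pt "0 0 0 0 0 0.12" --pt "0 0 0 0 0 0.12"

```text
time: 4.2
ee_pos: [0.5043, -0.1324, 0.3033]
tcp_rot: [0.798, 0.603, 0.0, 0.0]
force: [0.7, 0.2, -0.6]
width: 0.0855
finger_force: 0.0
```

Request:
play_rows --pt "0 0 0 0 0 0.12" --pt "0 0 0 0 0 0.12" --pt "0 0 0 0 0 0.12" --pt "0 0 0 0 0 0.12" --pt "0 0 0 0 0 0.12" --pt "0 0 0 0 0 0.12" --pt "0 0 0 0 0 0.12" --pt "0 0 0 0 0 0.12" --pt "0 0 0 0 0 0.12" --pt "0 0 0 0 0 0.12" --pt "0 0 0 0 0 0.12" --pt "0 0 0 0 0 0.12"

```text
time: 5.2
ee_pos: [0.5042, -0.1325, 0.3033]
tcp_rot: [0.997, -0.073, -0.0, 0.0]
force: [-0.3, 0.3, 0.3]
width: 0.0853
finger_force: 0.0
```

Request:
play_rows --pt "0 0 0 0 0 0.12" --pt "0 0 0 0 0 0.12" --pt "0 0 0 0 0 0.12" --pt "0 0 0 0 0 0.12" --pt "0 0 0 0 0 0.12" --pt "0 0 0 0 0 0.12" --pt "0 0 0 0 0 0.12" --pt "0 0 0 0 0 0.12" --pt "0 0 0 0 0 0.12" --pt "0 0 0 0 0 0.07" --pt "0 0 0 0 0 0"

```text
time: 6.12
ee_pos: [0.5043, -0.1324, 0.3033]
tcp_rot: [0.799, -0.602, 0.0, -0.0]
force: [0.1, -0.8, -0.6]
width: 0.0854
finger_force: 0.0
```

```bash
python3 - <<'E'
from h import *
o=status.get_obs();print(o["time"],o["ee_pos"],o["joint_positions"],o["tcp_rot"],R.from_quat(o["tcp_rot"]).as_matrix().round(3))
a=eyes.read_camera("wrist");cv2.imwrite("pics/w1.png",cv2.resize(a,(800,600)))
Z=dict(jack_grip=.045,jack_saddle=.084,handle_end=.098,lift_pad=.09,frame_base=0)
for q,z in Z.items():
    for r in models.landmark_of(q,"wrist")[:2]:
      print(q,round(r["conf"],2),np.round(r["centre"],1),np.round(ray("wrist",r["centre"],z),4))
E
```

```text
6.1167 [ 0.50427306 -0.13240642  0.30334461] [-4.70958808e-01  1.67423608e-01  1.47632590e+00  4.95523652e-05
  1.49778704e+00  2.39145124e+00] [ 7.98613334e-01 -6.01844449e-01  2.33264185e-05 -2.92134771e-05] [[ 0.276 -0.961  0.   ]
 [-0.961 -0.276  0.   ]
 [ 0.    -0.    -1.   ]]
jack_grip 0.75 [254.2 163.3] [ 0.5058 -0.1319  0.045 ]
handle_end 0.64 [255.6  59.7] [ 0.5384 -0.2515  0.098 ]
lift_pad 0.74 [172.8 313.9] [0.5596 0.1026 0.09  ]
frame_base 0.82 [ 88.1 277.4] [0.7247 0.1466 0.    ]
```

View pics/w1.png

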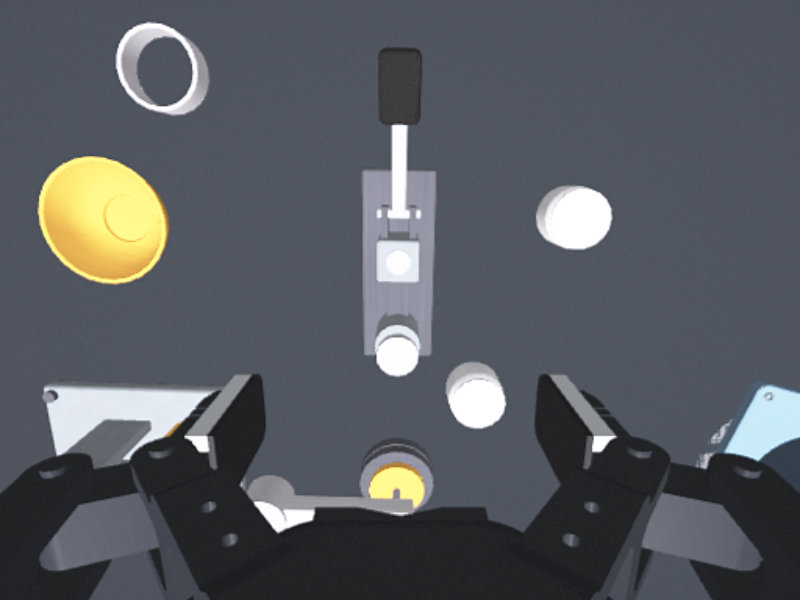

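Request:
play_rows --pt "-26 -15 0 0 0 0" --pt "-26 -15 0 0 0 0" --pt "-26 -15 0 0 0 0" --pt "-26 -15 0 0 0 0" --pt "-26 -15 0 0 0 0" --pt "-26 -15 0 0 0 0" --pt "-26 -15 0 0 0 0" --pt "-26 -15 0 0 0 0" --pt "0 0 0 0 0 0" --pt "0 0 0 0 0 0"

```text
time: 7.25
ee_pos: [0.5617, 0.1021, 0.303]
tcp_rot: [0.8, -0.599, -0.0, 0.0]
force: [-1.3, 0.1, -0.1]
width: 0.0855
finger_force: 0.0
```

```bash
python3 - <<'E'
from h import *
o=status.get_obs();print(o["time"],o["ee_pos"],o["joint_positions"][5])
a=eyes.read_camera("wrist");cv2.imwrite("pics/w2.png",cv2.resize(a,(800,600)))
for q,z in dict(lift_pad=.09,frame_base=0,jack_saddle=.084).items():
    for r in models.landmark_of(q,"wrist")[:2]:
      print(q,round(r["conf"],2),np.round(r["centre"],1),np.round(ray("wrist",r["centre"],z),4))
E
```

```text
7.25 [0.56171407 0.10213606 0.30300829] 2.8409083931780748
lift_pad 0.67 [253.9 170. ] [0.563  0.1012 0.09  ]
frame_base 0.58 [144.2 156.3] [0.7262 0.1438 0.    ]
jack_saddle 0.63 [359.6  56.4] [ 0.4831 -0.0578  0.084 ]
```

View pics/w2.png

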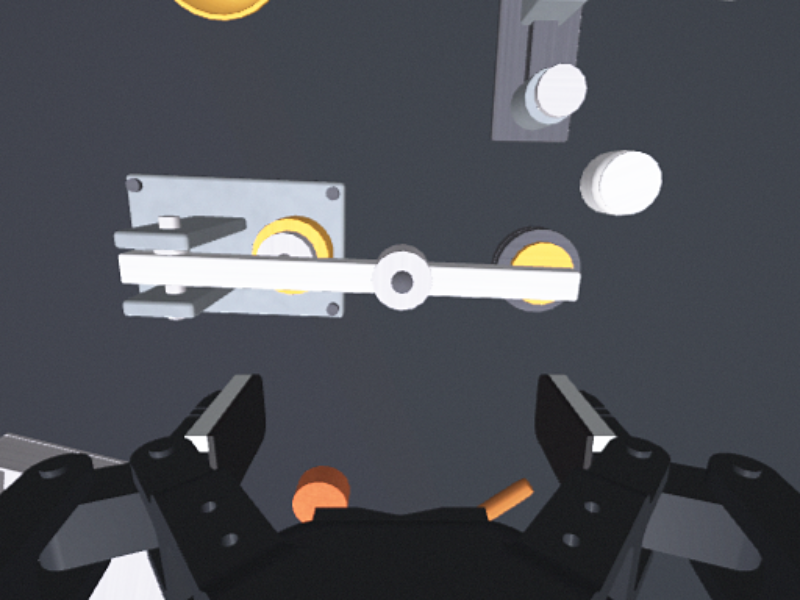

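```bash
python3 - <<'E'
from h import *
s=1/1.5625
def p(c,z): return ray("wrist",(c[0]*s,c[1]*s),z)
pad=p((402,279),.126);print("pad",pad)
a=p((120,268),.122);b=p((579,286),.122);d=(a-b);print("beamang",np.degrees(np.arctan2(d[1],d[0])), a,b)
t=pad-b;n=np.array([-d[1],d[0],0])/np.hypot(*d[:2]);print("pad offset from beam line",t@n)
sa=p((560,90),.084);print("saddle",sa, "tin",p((630,181),.045))
for c in [(145,178),(344,184),(344,316)]: print(p(c,.016))
# calib for w1 pose
from copy import deepcopy
c=eyes.get_calibration("wrist");T=np.array(c["world_from_camera"]);K=np.array(c["mtx"])
o=status.get_obs();r2=R.from_quat(o["tcp_rot"]).as_matrix();X=np.eye(4);X[:3,:3]=r2;X[:3,3]=o["ee_pos"]
Y=np.eye(4);Y[:3,:3]=R.from_quat([.798613334,-.601844449,2.3e-5,-2.9e-5]).as_matrix();Y[:3,3]=[.50427306,-.13240642,.30334461]
T1=Y@np.linalg.inv(X)@T
def p1(c,z):
    d=T1[:3,:3]@np.linalg.solve(K,[c[0]*s,c[1]*s,1]);o=T1[:3,3];return o+d*(z-o[2])/d[2]
bl=p1((398,262),.072);sd=p1((398,357),.084);he=p1((400,86),.098)
print("block",bl,"saddle",sd,"he",he)
for u in(bl,he):
  v=sd-u;print(np.degrees(np.arctan2(v[1],v[0])),np.hypot(v[0],v[1]))
e1=p1((363,171),.01);e2=p1((364,354),.01);f1=p1((436,171),.01);f2=p1((431,354),.01)
for u,v in((e1,e2),(f1,f2)): w=v-u;print("edge",u,v,np.degrees(np.arctan2(w[1],w[0])))
E
```

```text
pad [0.5585242  0.10217423 0.126     ]
beamang 13.694975417884654 [0.75649098 0.15138857 0.122     ] [0.43238208 0.07240945 0.122     ]
pad offset from beam line -0.00094595410040862
saddle [ 0.48396192 -0.05620033  0.084     ] tin [ 0.39023482 -0.01580692  0.045     ]
[0.80199072 0.09990588 0.016     ]
[0.62659922 0.05511446 0.016     ]
[0.59579838 0.17767039 0.016     ]
block [ 0.50474956 -0.1310538   0.072     ] saddle [ 0.48284388 -0.05413858  0.084     ] he [ 0.53878151 -0.25619533  0.098     ]
105.89711358995098 0.07997380553865091
105.4742810203355 0.2096567425232824
edge [ 0.55588949 -0.19253553  0.01      ] [ 0.50915672 -0.01814597  0.01      ] 105.00160189510558
edge [ 0.49135076 -0.21094845  0.01      ] [ 0.44299935 -0.03701737  0.01      ] 105.53549370544415
```

Request:
play_rows --pt "26 15 0 0 0 0" --pt "26 15 0 0 0 0" --pt "26 15 0 0 0 0" --pt "26 15 0 0 0 0" --pt "26 15 0 0 0 0" --pt "26 15 0 0 0 0" --pt "26 15 0 0 0 0" --pt "26 15 0 0 0 0" --pt "0 0 30 0 0 0.015" --pt "0 0 30 0 0 0" --pt "0 0 30 0 0 0" --pt "0 0 30 0 0 0"

```text
time: 8.45
ee_pos: [0.5036, -0.1341, 0.1826]
tcp_rot: [0.794, -0.608, 0.001, -0.0]
force: [-0.1, -1.3, 0.6]
width: 0.0855
finger_force: 0.0
```

Request:
play_rows --pt "0 0 30 0 0 0" --pt "0 0 30 0 0 0" --pt "0 0 15 0 0 0" --pt "0 0 0 0 0 0" --pt "0 0 0 0 0 0"

```text
time: 8.87
ee_pos: [0.5036, -0.1332, 0.1081]
tcp_rot: [0.794, -0.607, -0.001, 0.0]
force: [0.2, -0.2, 0.6]
width: 0.0853
finger_force: 0.0
```

```bash
python3 - <<'E'
from h import *
o=status.get_obs();print(o["time"],o["ee_pos"]);m=R.from_quat(o["tcp_rot"]).as_matrix();print(m.round(4))
a=eyes.read_camera("wrist");cv2.imwrite("pics/w3.png",cv2.resize(a,(800,600)))
for q,z in dict(jack_grip=.045,handle_end=.098).items():
    for r in models.landmark_of(q,"wrist")[:2]:
      print(q,round(r["conf"],2),np.round(r["centre"],1),np.round(ray("wrist",r["centre"],z),4))
print(m.T@(np.array([.505,-.1312,.027])-o["ee_pos"])*1000)
E
```

```text
8.8667 [ 0.50357286 -0.13315405  0.1081037 ]
[[ 2.620e-01 -9.651e-01 -1.400e-03]
 [-9.651e-01 -2.620e-01  6.000e-04]
 [-1.000e-03  1.200e-03 -1.000e+00]]
jack_grip 0.84 [251.1 208.7] [ 0.5079 -0.1318  0.045 ]
[-1.43269744 -1.98648489 81.10281691]
```

View pics/w3.png

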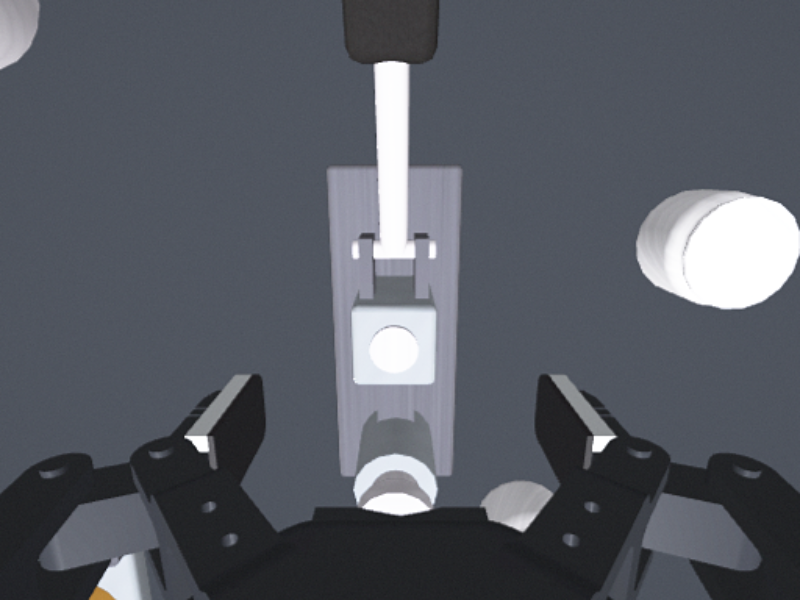

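Request:
play_rows --pt "-0.7 -1 20 0 0 0" --pt "-0.7 -1 20 0 0 0" --pt "0 0 20 0 0 0" --pt "0 0 14 0 0 0" --pt "0 0 7 0 0 0" --pt "0 0 0 0 0 0"

```text
time: 9.52
ee_pos: [0.5057, -0.1306, 0.0271]
tcp_rot: [0.795, -0.607, -0.0, 0.0]
force: [-0.9, -1.1, 0.2]
width: 0.0856
finger_force: 0.0
```

Request:
play_rows --pt "0 0 0 0 0 0" --pt "0 0 0 0 0 0" --pt "0 0 0 0 0 0" --pt "0 0 0 0 0 0" --pt "0 0 0 0 0 0" --pt "0 0 0 0 0 0" --pt "0 0 0 0 0 0" --pt "0 0 0 0 0 0" --pt "0 0 0 0 0 0" --fingers -1 --squeeze 60

```text
time: 10.27
ee_pos: [0.5062, -0.131, 0.0285]
tcp_rot: [0.795, -0.607, 0.001, 0.0]
force: [-1.8, -0.6, 5.8]
width: 0.0355
finger_force: 62.6
```

Request:
play_rows --pt "0 0 -4 0 0 0" --pt "0 0 -8 0 0 0" --pt "0 -10 0 0 0 0" --pt "0 -15 0 0 0 0" --pt "0 -15 0 0 0 0" --pt "0 -15 0 0 0 0" --pt "0 -15 0 0 0 0" --pt "0 -15 0 0 0 0" --pt "0 -15 0 0 0 0" --pt "0 -13 0 0 0 0" --pt "0 0 0 0 0 0" --pt "0 0 0 0 0 0"

```text
time: 11.27
ee_pos: [0.6151, -0.1001, 0.0386]
tcp_rot: [0.795, -0.606, -0.001, 0.0]
force: [-1.0, -0.0, -7.8]
width: 0.0352
finger_force: 61.9
```

```bash
python3 - <<'E'
from h import *
o=status.get_obs();print(o["time"],o["ee_pos"],o["force"],o["joint_positions"][5]);m=R.from_quat(o["tcp_rot"]).as_matrix();print(m.round(4))
a=eyes.read_camera("wrist");b=eyes.read_camera("top")
cv2.imwrite("pics/w4.png",np.hstack([cv2.resize(a,(400,300)),cv2.resize(b[130:280,180:380],(400,300),interpolation=cv2.INTER_CUBIC)]))
for q,z in dict(jack_grip=.045+.01,handle_end=.108,jack_saddle=.094).items():
  for c in("wrist","top"):
    for r in models.landmark_of(q,c)[:1]:
      print(c,q,round(r["conf"],2),np.round(r["centre"],1),np.round(ray(c,r["centre"],z),4))
E
```

```text
11.2667 [ 0.61510191 -0.10011925  0.03855059] [-0.97455095 -0.01584796 -7.83201217] 2.533919731426208
[[ 2.644e-01 -9.644e-01 -1.100e-03]
 [-9.644e-01 -2.644e-01  4.000e-04]
 [-6.000e-04  9.000e-04 -1.000e+00]]
wrist jack_grip 0.83 [256.7 256.7] [ 0.6135 -0.1029  0.055 ]
top jack_grip 0.54 [287.8 185. ] [ 0.6125 -0.1099  0.055 ]
top handle_end 0.67 [327.4 170.5] [ 0.6406 -0.2226  0.108 ]
```

View pics/w4.png

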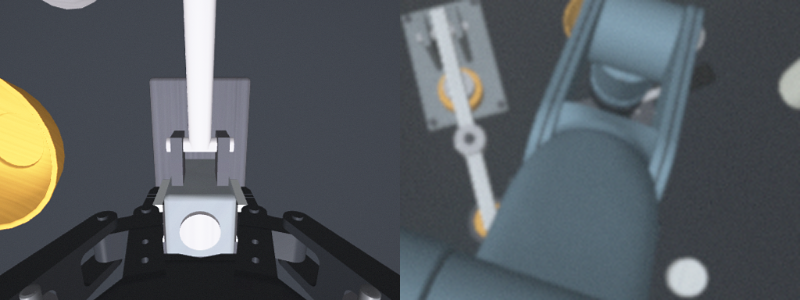

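```bash
python3 - <<'E'
from h import *
o=status.get_obs();m=R.from_quat(o["tcp_rot"]).as_matrix()
for n,c,z in [("circ",(200,231),.0822),("backedge",(200,195),.0822),("frontedge",(200,254),.0822),("baseback",(200,79),.0202)]:
    p=ray("wrist",(c[0]*1.28,c[1]*1.28),z);print(n,(m.T@(p-o["ee_pos"])*1000).round(1))
E
```

```text
circ [ -0.8   0.6 -42.8]
backedge [ 19.1   0.6 -42.8]
frontedge [-14.6   0.6 -42.8]
baseback [74.3  0.7 19.2]
```

Request:
play_rows --pt "0 0.9 4 0 0 0" --pt "0 0 3.4 0 0 0" --pt "-5 0 0 0 0 0" --pt "-10 0 0 0 0 0" --pt "-10 0 0 0 0 0" --pt "-10 0 0 0 0 0" --pt "-10 0 0 0 0 0" --pt "-10 0 0 0 0 0" --pt "-10 0 0 0 0 0" --pt "-5 0 0 0 0 0" --pt "0 0 0 0 0 0"

```text
time: 12.58
ee_pos: [0.5949, -0.0317, 0.0319]
tcp_rot: [0.795, -0.606, -0.0, 0.0]
force: [-0.4, 0.1, -7.4]
width: 0.0351
finger_force: 61.8
```

Request:
play_rows --pt "-5 0 0 0 0 0" --pt "-10 0 0 0 0 0" --pt "-10 0 0 0 0 0" --pt "-10 0 0 0 0 0" --pt "-10 0 0 0 0 0" --pt "-8 0 0 0 0 0" --pt "-5 0 0 0 0 0" --pt "-2.5 0 0 0 0 0" --pt "0 0 0 0 0 0" --pt "0 0 0 0 0 0" --pt "0 0 0 0 0 0"

```text
time: 13.5
ee_pos: [0.5799, 0.0245, 0.032]
tcp_rot: [0.795, -0.607, 0.0, -0.0]
force: [-0.7, 0.1, -8.2]
width: 0.0351
finger_force: 61.8
```

```bash
python3 - <<'E'
from h import *
o=status.get_obs();print(o["time"],o["ee_pos"],o["force"],o["joint_positions"][5]);m=R.from_quat(o["tcp_rot"]).as_matrix();print(m.round(4))
a=eyes.read_camera("wrist");b=eyes.read_camera("scene")
cv2.imwrite("pics/w5.png",np.hstack([cv2.resize(a,(400,300)),cv2.resize(b[120:240,190:350],(400,300),interpolation=cv2.INTER_CUBIC)]))
print((m.T@(np.array([.5797,.0256,.0285])-o["ee_pos"])*1000).round(1))
E
```

```text
13.5 [0.57989715 0.02445283 0.03198116] [-0.66988227  0.0970422  -8.19578211] 2.7256039352420123
[[ 2.632e-01 -9.647e-01  4.000e-04]
 [-9.647e-01 -2.632e-01 -3.000e-04]
 [ 4.000e-04 -3.000e-04 -1.000e+00]]
[-1.2 -0.1  3.5]
```

View pics/w5.png

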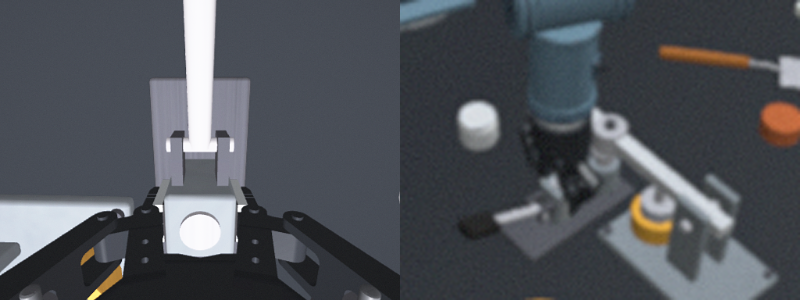

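Request:
play_rows --pt "-1 0 0 0 0 0" --pt "0 0 1 0 0 0" --pt "0 0 1 0 0 0" --pt "0 0 1 0 0 0" --pt "0 0 0.8 0 0 0" --pt "0 0 0 0 0 0" --pt "0 0 0 0 0 0"

```text
time: 14.18
ee_pos: [0.5793, 0.0257, 0.0285]
tcp_rot: [0.795, -0.607, 0.0, 0.0]
force: [-2.4, -0.7, -2.4]
width: 0.0353
finger_force: 62.3
```

Request:
play_rows --pt "0 0 0 0 0 0" --pt "0 0 0 0 0 0" --pt "0 0 0 0 0 0" --pt "0 0 0 0 0 0" --pt "0 0 0 0 0 0" --pt "0 0 0 0 0 0" --pt "0 0 0 0 0 0" --pt "0 0 0 0 0 0" --fingers 1

```text
time: 14.85
ee_pos: [0.5794, 0.0259, 0.0281]
tcp_rot: [0.795, -0.607, 0.0, -0.0]
force: [0.3, 0.1, -0.2]
width: 0.086
finger_force: 0.0
```

Request:
play_rows --pt "0 0 -8 0 0 0" --pt "0 0 -15 0 0 0" --pt "0 0 -25 0 0 0" --pt "0 0 -30 0 0 0" --pt "0 0 -30 0 0 0" --pt "0 0 -30 0 0 0" --pt "0 0 -30 0 0 0" --pt "0 0 -20 0 0 0" --pt "0 0 -15 0 0 0" --pt "0 0 0 0 0 0" --pt "0 0 0 0 0 0" --fingers 1

```text
time: 15.77
ee_pos: [0.5796, 0.0258, 0.2321]
tcp_rot: [0.795, -0.607, 0.001, -0.001]
force: [0.0, 0.6, -0.3]
width: 0.0852
finger_force: 0.0
```

```bash
python3 - <<'E'
from h import *
o=status.get_obs();print(o["time"],o["ee_pos"]);m=R.from_quat(o["tcp_rot"]).as_matrix();print(m.round(4))
a=eyes.read_camera("wrist");cv2.imwrite("pics/w6.png",cv2.resize(a,(800,600)))
for q,z in dict(jack_grip=.045,handle_end=.098,jack_saddle=.084,lift_pad=.09).items():
  for c in("wrist",):
    for r in models.landmark_of(q,c)[:1]:
      print(c,q,round(r["conf"],2),np.round(r["centre"],1),np.round(ray(c,r["centre"],z),4))
E
```

```text
15.7667 [0.57962926 0.02581207 0.23207429]
[[ 2.635e-01 -9.647e-01  2.200e-03]
 [-9.647e-01 -2.635e-01 -3.000e-04]
 [ 9.000e-04 -2.000e-03 -1.000e+00]]
wrist jack_grip 0.93 [258.3 172.7] [0.5753 0.0234 0.045 ]
wrist handle_end 0.65 [252.6  41.1] [ 0.6133 -0.0957  0.098 ]
wrist jack_saddle 0.7 [256.9 250. ] [0.5565 0.0985 0.084 ]
wrist lift_pad 0.55 [255.1 255.2] [0.5577 0.102  0.09  ]
```

View pics/w6.png

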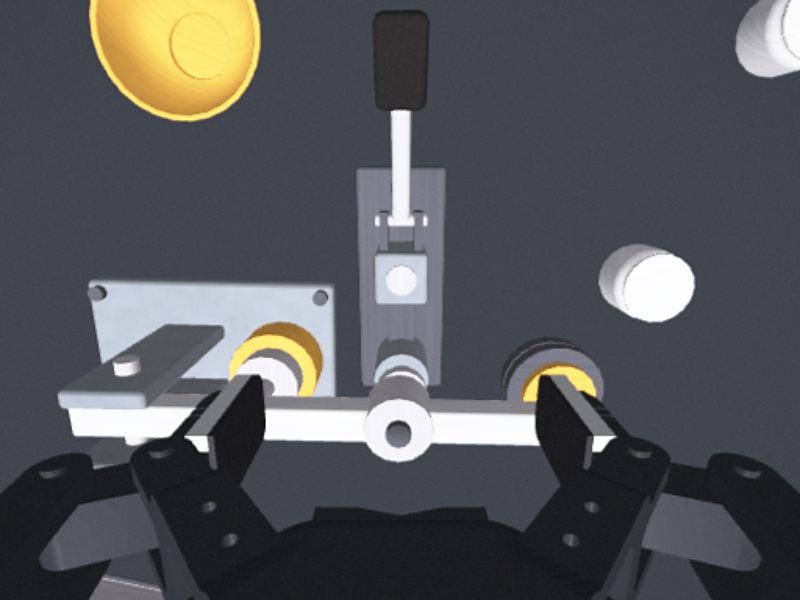

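```bash
python3 - <<'E'
from h import *
o=status.get_obs();m=R.from_quat(o["tcp_rot"]).as_matrix();s=1/1.5625
q=lambda c,z:ray("wrist",(c[0]*s,c[1]*s),z)
bl=q((401,281),.072);pad=q((398,429),.126);b1=q((357,169),.01);b2=q((445,169),.01);back=q((401,169),.01);he=q((401,60),.098)
f=q((401,384),.01)
print(bl,pad,back,f,he)
for n,p in dict(bl=bl,pad=pad,back=back,front=f,he=he).items(): print(n,(m.T@(p-o["ee_pos"])*1000).round(1))
E
```

```text
[0.57663202 0.02589304 0.072     ] [0.55769368 0.10351829 0.126     ] [ 0.59553064 -0.04481885  0.01      ] [0.54833232 0.12832736 0.01      ] [ 0.61074269 -0.09866155  0.098     ]
bl [ -0.3   1.5 157.5]
pad [-80.2  -0.6 103.6]
back [ 73.    1.7 219.4]
front [-106.5    1.6  219.6]
he [128.8   1.4 131.4]
```

Request:
play_rows --pt "25 0.5 0 0 0 0" --pt "25 0.5 0 0 0 0" --pt "25 0.3 0 0 0 0" --pt "25 0 10 0 0 0" --pt "25 0 20 0 0 0" --pt "2 0 25 0 0 0" --pt "0 0 25 0 0 0" --pt "0 0 20 0 0 0" --pt "0 0 10 0 0 0" --pt "0 0 0 0 0 0" --pt "0 0 0 0 0 0" --fingers -1 --squeeze 40

```text
time: 16.93
ee_pos: [0.6114, -0.0969, 0.1207]
tcp_rot: [0.795, -0.607, -0.001, 0.0]
force: [0.4, 0.6, -0.6]
width: 0.0002
finger_force: 0.0
```

```bash
python3 - <<'E'
from h import *
o=status.get_obs();print(o["time"],o["ee_pos"],o["force"],o["width"])
a=eyes.read_camera("wrist");b=eyes.read_camera("scene")
cv2.imwrite("pics/w7.png",np.hstack([cv2.resize(a,(400,300)),cv2.resize(b[120:240,190:350],(400,300),interpolation=cv2.INTER_CUBIC)]))
E
```

```text
16.9333 [ 0.61138415 -0.09687053  0.12071627] [ 0.3797842   0.58522345 -0.55715787] 0.00019295786350175323
```

View pics/w7.png

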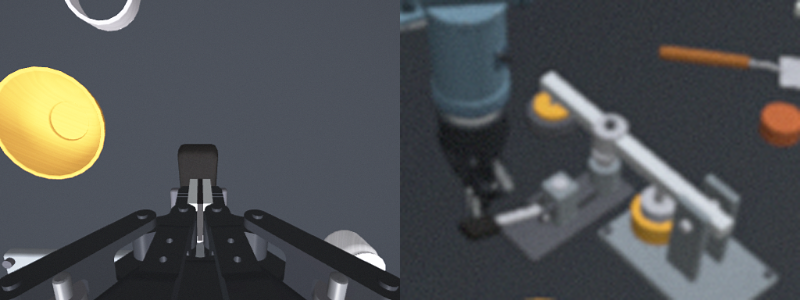

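Request:
play_rows --pt "0 0 12 0 0 0" --pt "0 0 9 0 0 0" --pt "1 0 3 0 0 0" --pt "2.7 0 5 0 0 0" --pt "2.3 0 5 0 0 0" --pt "2 0 5 0 0 0" --pt "1.7 0 5 0 0 0" --pt "1.3 0 5 0 0 0" --pt "1 0 5 0 0 0" --pt "0.5 0 5 0 0 0" --pt "0 0 4 0 0 0" --pt "0 0 0 0 0 0"

```text
time: 18.03
ee_pos: [0.6151, -0.1083, 0.0582]
tcp_rot: [0.795, -0.607, -0.0, -0.001]
force: [-1.3, 5.6, 8.3]
width: -0.0004
finger_force: 4.0
```

Request:
play_rows --pt "0 0 2 0 0 0" --pt "0 0 1 0 0 0" --pt "0 0 0 0 0 0"

```text
time: 18.28
ee_pos: [0.6153, -0.1083, 0.0575]
tcp_rot: [0.795, -0.607, 0.0, -0.001]
force: [-5.3, 6.9, 18.7]
width: -0.0001
finger_force: 9.2
```

```bash
python3 - <<'E'
from h import *
o=status.get_obs();print(o["time"],o["ee_pos"],o["force"],o["width"])
a=eyes.read_camera("wrist");b=eyes.read_camera("scene")
cv2.imwrite("pics/w8.png",np.hstack([cv2.resize(a,(400,300)),cv2.resize(b[120:240,190:350],(400,300),interpolation=cv2.INTER_CUBIC)]))
E
```

```text
18.2833 [ 0.61528102 -0.10831941  0.05753699] [-5.26660722  6.85712197 18.65800255] -0.00012968943829280626
```

View pics/w8.png

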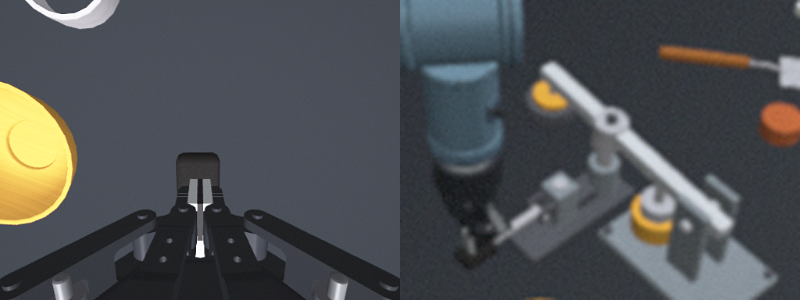

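Request:
play_rows --pt "0 0 -5 0 0 0" --pt "-1 0 -6 0 0 0" --pt "-1 0 -5 0 0 0" --pt "-1.5 0 -5 0 0 0" --pt "-1.8 0 -5 0 0 0" --pt "-2 0 -5 0 0 0" --pt "-2.4 0 -5 0 0 0" --pt "-2.8 0 -5 0 0 0" --pt "0 0 -8 0 0 0" --pt "0 0 -10 0 0 0" --pt "0 0 -7 0 0 0" --pt "0 0 0 0 0 0"

```text
time: 19.38
ee_pos: [0.6125, -0.0975, 0.123]
tcp_rot: [0.795, -0.607, 0.001, -0.0]
force: [0.9, -0.1, -0.3]
width: -0.0
finger_force: 0.0
```

Request:
play_rows --pt "0 0 0 0 0 0" --pt "0 0 0 0 0 0" --pt "0 0 0 0 0 0" --pt "0 0 0 0 0 0" --pt "0 0 0 0 0 0" --pt "0 0 0 0 0 0"

```text
time: 19.88
ee_pos: [0.6114, -0.097, 0.1208]
tcp_rot: [0.795, -0.607, -0.0, 0.0]
force: [0.2, -0.0, 0.2]
width: -0.0003
finger_force: 0.0
```

```bash
python3 - <<'E'
from h import *
o=status.get_obs();print(o["time"],o["ee_pos"],o["force"],o["width"])
a=eyes.read_camera("wrist");b=eyes.read_camera("scene")
cv2.imwrite("pics/w9.png",np.hstack([cv2.resize(a,(400,300)),cv2.resize(b[120:240,190:350],(400,300),interpolation=cv2.INTER_CUBIC)]))
E
```

```text
19.8833 [ 0.61137742 -0.09698806  0.12079845] [ 0.17005532 -0.02368199  0.15015581] -0.00031989071320067216
```

View pics/w9.png

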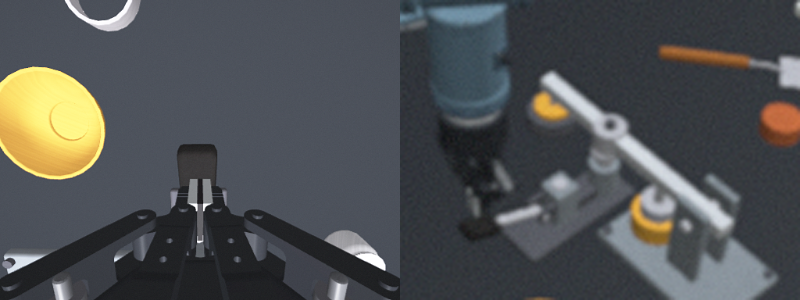

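Beam back at rest (free end at ~(552,80) again) and the handle fully up; the jack has not shifted. Second stroke.

Request:
play_rows --pt "0 0 12 0 0 0" --pt "0 0 9 0 0 0" --pt "1 0 3 0 0 0" --pt "2.7 0 5 0 0 0" --pt "2.3 0 5 0 0 0" --pt "2 0 5 0 0 0" --pt "1.7 0 5 0 0 0" --pt "1.3 0 5 0 0 0" --pt "1 0 5 0 0 0" --pt "0.5 0 5 0 0 0" --pt "0 0 4 0 0 0" --pt "0 0 3 0 0 0"

```text
time: 20.98
ee_pos: [0.6154, -0.1084, 0.0568]
tcp_rot: [0.795, -0.607, 0.0, -0.001]
force: [-8.9, 7.1, 32.9]
width: -0.0005
finger_force: 16.3
```

Request:
play_rows --pt "0 0 0.5 0 0 0" --pt "0 0 0 0 0 0" --pt "0 0 0 0 0 0" --pt "0 0 0 0 0 0" --pt "0 0 0 0 0 0" --pt "0 0 0 0 0 0" --pt "0 0 0 0 0 0" --pt "0 0 0 0 0 0"

```text
time: 21.65
ee_pos: [0.6152, -0.1083, 0.0574]
tcp_rot: [0.795, -0.607, 0.0, -0.001]
force: [-6.3, 5.9, 21.0]
width: -0.0001
finger_force: 10.4
```

```bash
python3 - <<'E'
from h import *
o=status.get_obs();print(o["time"],o["ee_pos"],o["force"],o["qvel"].round(4))
b=eyes.read_camera("scene")
cv2.imwrite("pics/w10.png",cv2.resize(b[110:250,180:360],(800,600),interpolation=cv2.INTER_CUBIC))
E
```

```text
21.65 [ 0.61522073 -0.10832395  0.05737887] [-6.27239454  5.91000108 20.96308521] [ 0.0006  0.0012  0.0003  0.0001  0.0004 -0.0007]
```

View pics/w10.png

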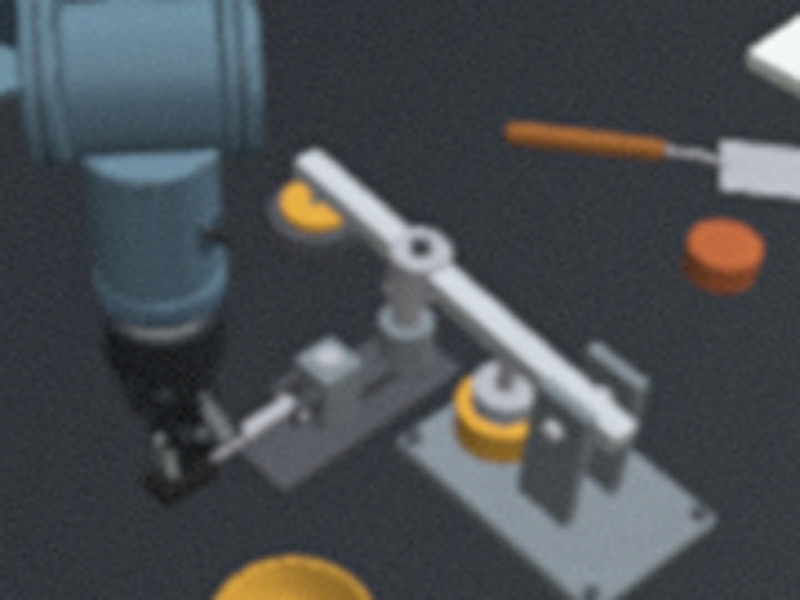

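The handle is fully down, the ram is up against the pad at about (405,300), and the beam is raised and steady.

```bash
python3 -c "
from h import *
print(workorder.close_job())"
```

```text
the job is handed in; nothing more can be done
None
```

The jack stands under the lift pad, lined up to about 2 mm by my camera measurement; the trial stroke, full return and second stroke are done, and I handed in at about 21.7 s with the handle held down (about 21 N) and the beam raised.

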